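# Weigh the pale biscuit on its blue disc

## Task

Get the pale biscuit ready for weighing: lay the blue disc flat in the middle of the balance's round steel pan, then lay the pale biscuit flat in the middle of the blue disc. Set both down gently rather than dropping them, and leave the dark biscuit where it lies.

Things in the scene. Friction and masses are not known exactly. Their poses are not given: they have to be found in the camera images.
- disc: Flat solid round disc of blue plastic, diameter 60 mm, 6 mm thick, 25 g, lying on the thin pale mat. Origin: centre of its underside; z is up, its top is at z = 6 mm. It has no preferred direction. It lies in one of four places on the mat, at least 90 mm from centre to centre from the other things there.
- biscuit: Flat rectangular biscuit, pale golden, rigid, 48 mm long (own x) by 34 mm wide (own y) by 8 mm thick, 15 g, dotted with small holes, lying on the mat. Origin: centre of its underside; z is up. Pinch it across its 34 mm width, along its own y.
- dark_biscuit: The lookalike to be left alone: a biscuit of the same size, 48 x 34 x 8 mm, but very dark brown, lying on the mat. Origin: centre of its underside, z up. A round white jar lid, diameter 54 mm, 12 mm high, lies on the mat too and is not needed. The mat is fixed, 250 x 260 mm, 3 mm thick, on the table (z = 0), to the left or the right of the balance.
- pan (a point): Centre of the upper face of the balance's pan: a flat fixed steel disc, diameter 120 mm, 72 mm above the table, z up. The pan does not give. The white balance body around it, 190 mm wide by 250 mm deep, is at most 60 mm high, so the pan stands proud of it all round. The balance stays put when touched; it may stand turned by up to 12 degrees. Nothing stands above the pan.
There are look-alikes about, which are no part of the job. Several things have the shape of the disc; the one meant has the colours described above. Several things look just like the biscuit: the one meant starts farthest to the robot's right.

How it is judged:
On the way, in this order (a step that is already met when the one before it is completed fails the run):
1. the blue disc lies flat and released in the middle of the pan (horizontal distance between disc and pan below 0.015 m and z of disc in the frame of pan between -0.003 and 0.004 m and angle between disc's own z axis and vertical below 0.18 rad and contact force between disc and the fingers below 0.05 N), for 0.2 s.
2. the pale biscuit lies flat and released in the middle of the blue disc (all of step 1 and horizontal distance between biscuit and disc below 0.015 m and z of biscuit in the frame of disc between 0.003 and 0.01 m and angle between biscuit's own z axis and vertical below 0.18 rad and contact force between biscuit and the fingers below 0.05 N), for 0.2 s.
At the end, for the whole second after the job is handed in: The blue disc lies flat (within 10 degrees) on the balance pan, its centre within 15 mm of the pan's centre; the pale biscuit lies flat (within 10 degrees) on the disc, its centre within 15 mm of the disc's centre; both are released and at rest; the dark biscuit is within 20 mm of where it started (all of step 2 and linear speed of each of disc, biscuit below 0.02 m/s and distance of dark_biscuit from where it was at the start of the episode below 0.02 m); the robot touches nothing.
It fails at once if the dark biscuit is moved more than 20 mm (distance of dark_biscuit from where it was at the start of the episode above 0.02 m).
It fails at once if the disc or the biscuit is dropped or thrown (moves faster than 0.8 m/s while not held: a fall of more than about 30 mm) ((linear speed of disc above 0.8 m/s and contact force between disc and the fingers below 0.02 N) or (linear speed of biscuit above 0.8 m/s and contact force between biscuit and the fingers below 0.02 N)).
It also fails if it takes over 51 s, if anything falls off the work surface, if the arm or the gripper's body presses on something with over 40 N, if the wrist force passes 120 N, or if a joint passes its speed limit or range.

## Robot

A 7-joint arm with a two-finger parallel gripper is mounted at the origin on the work surface. World frame = base frame: x ahead of the robot, y to its left, z up, the work surface at z = 0. Lengths are in m, angles in rad, forces in N, time in s.
With the tool pointing down it reaches from about 0.425 to 0.875 m from the base axis. Payload 4.7 kg.
Tool frame: the origin (TCP) lies midway between the tips of the shut fingers; the grasp point (between the pads) lies 19 mm behind it; z points along the fingers, y is the direction in which the jaws open and shut (so a half turn about z gives the same grasp; the last joint's range is limited). The gripper opens to 87 mm and grips with 3 to 60 N. Pads are 19 mm wide; open, the fingers measure 117 mm over their backs; the gripper's body (75 mm by 190 mm) begins 51 mm behind the grasp point.
Start: joints at [-1.208, 0.321, -0.07, 1.45, 0.023, 1.371, -0.057], TCP at [0.222, 0.611, 0.223] pointing down, gripper open.
Joint ranges: [-2.86, 2.86], [-0.3, 2.09], [-1.38, 1.24], [0.06, 2.45], [-1.56, 4.7], [0.09, 2.05], [-2.69, 2.69]. Speed limits (rad/s): [2.57, 2.57, 3.14, 3.14, 3.14, 3.14, 3.14].

## Interface

Orientations are given as a rotation vector (axis times angle).
In Python, from bench import * gives the robot as it stands. The module is installed in compiled form; this text tells all that it offers.
- The arm moves only by the tool play_rows, never from a script. Its argument "series" is one flat list of numbers, 7 for each row, row after row: the opening in per cent of the stroke, from 0 (shut) to 100 (fully open), then the shift along the tool's x, y, z in m, then the turn, a rotation vector about the tool's x, y, z in degrees. In form: [fingers, tx, ty, tz, rx, ry, rz, fingers, tx, ty, tz, rx, ry, rz, ...]. A call has 1 to 10 rows; each row is the pose to reach, as a shift and turn from the pose commanded when the call began, along the tool's axes at that moment; what a row does not reach only later rows make up. A row lasts 1/12 s, in which the tool goes at most 41.7 mm and 7.16 degrees, less where a joint would pass 70% of its speed; a pose out of reach is approached as far as the arm can. A call with a gripper value outside its range is refused whole. The fingers move at their own pace and stop on an object; "force" is the grip in N (left out, the last holds). Time passes only in rows, so rows that repeat a pose let the fingers close. It gives the time, the measured TCP pose, the force and the opening at its end, in the units of the state.
- get_state(): the state, without advancing time (a new reading comes with each control period).
- get_image(name): name is "scene" or "top" or "wrist"; returns a dict with "frame" (420x560x3 uint8, red, green, blue), "fx", "fy", "cx", "cy" (pixels), "R" (3x3) and "t" (3): a world point X has camera coordinates R X + t. Camera axes: x right, y down, z forward; pixel columns grow to the right and rows downward; lengths in m; the calibration is good to about 2 mm. A picture is of the moment at which its call begins. There is no depth.
- close_job(): hands the job in, once; it reports no verdict.
The state is a dict: "time": time; "joint_positions": joint angles; "qd": joint speeds; "joint_torque": joint torques, N m; "position": TCP position; "tool_rot": TCP orientation; "ft_force": force on the tool from outside, world axes, zero at the start; "torque": the same for the moment, N m; "grip_width": opening from 0.0 (shut) to 1.0 (fully open).
Only numpy, scipy, OpenCV 4.12 (cv2) and the standard library are available. Lean on these libraries where they do the work, as an engineer would, in place of code of your own. Each camera call takes 0.05 s, during which the arm holds its last target.

## Working session

There is one attempt and no reset: what is moved stays moved. The work goes in short steps, Python scripts to look and compute and a tool call to move; the robot and the scene stay as the last step left them, time stands still between calls to the robot, and variables do not carry over. Pictures are saved under pics/ and viewed, and the job is handed in when it is done.

Besides the shell and the picture viewer there is one more tool, called after ">>>" as name(argument=value, ...), one argument or row to a line, values as JSON. play_rows: Moves the arm, as the interface text tells. Its arguments: {"type":"object","properties":{"series":{"type":"array"},"force":{"type":"number"}},"required":["series"]}

```bash
mkdir -p pics
python3 - <<'E'
from bench import *
import cv2
print(get_state())
for n in ("scene","top","wrist"):
    g=get_image(n); cv2.imwrite(f"pics/{n}0.png",g["frame"][:,:,::-1]); print(n,g["fx"],g["cx"],g["cy"],g["R"],g["t"])
E
```

```text
{'time': 0.0, 'joint_positions': array([-1.20789617,  0.32182027, -0.07006706,  1.45166306,  0.02260873,
        1.3707857 , -0.05690036]), 'qd': array([ 1.48675951e-05, -1.94587601e-04, -7.19448313e-04,  1.60948678e-04,
       -4.35333362e-04, -8.67128583e-04, -4.47627140e-04]), 'joint_torque': array([ 3.87464306e-04, -4.91284096e+01, -4.03589364e-01, -3.12527239e+01,
       -6.37747790e-02,  4.37710178e-02,  1.87242508e-04]), 'position': array([0.22202479, 0.61032563, 0.22146914]), 'tool_rot': array([-5.45059750e-01, -3.09372565e+00,  2.94845920e-03]), 'ft_force': array([-0.63580452,  0.39504223, -0.04766665]), 'torque': array([-0.01045728,  0.01491196, -0.04588443]), 'grip_width': 0.998654444187776}
scene 494.536618243869 276.3800595890303 206.0615948016448 [[-0.83432574  0.55122957 -0.00682067]
 [ 0.41975463  0.62721116 -0.65605808]
 [-0.35736061 -0.55022915 -0.75467958]] [ 0.39142402 -0.22628309  1.36489177]
top 408.18219364111604 282.6479842701545 211.51661548484086 [[-0.01072651 -0.99963586  0.02476068]
 [-0.98576677  0.00641647 -0.16799615]
 [ 0.1677761  -0.02621027 -0.98547664]] [0.08731426 0.51237891 0.90534536]
wrist 352.38219561226464 274.4119857020085 206.17196454789737 [[ 0.34180744  0.93976519 -0.00300956]
 [ 0.90091149 -0.32676101  0.28563215]
 [ 0.26744375 -0.10034255 -0.95833461]] [-0.64870897 -0.03398005  0.39137636]
```

View pics/top0.png

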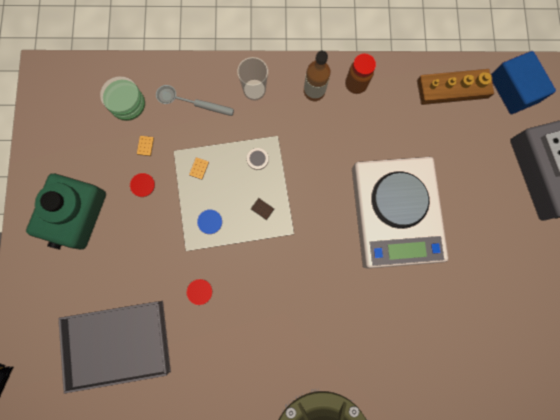

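View pics/scene0.png

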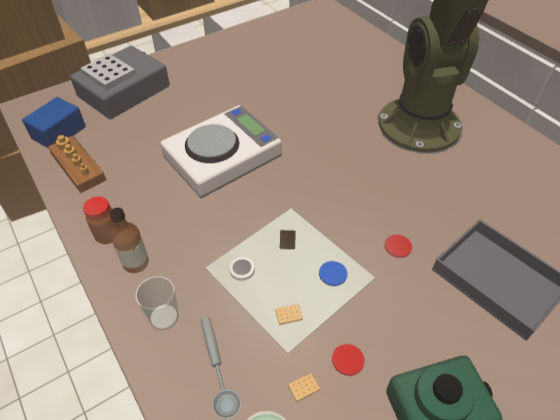

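View pics/wrist0.png

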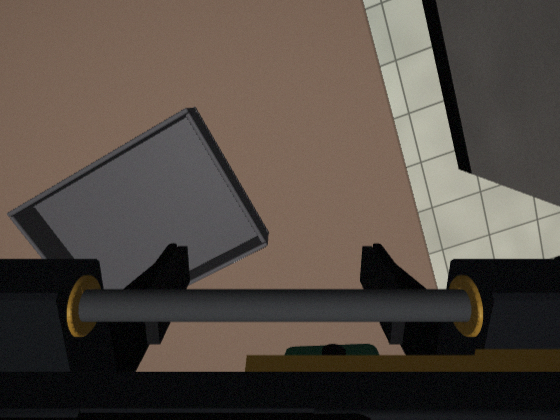

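The top view shows the blue disc at (210,222), pale biscuits at (200,168) on the mat and (145,146) off it, the dark biscuit at (262,209), the lid at (258,159) and the pan at (401,200). The pale biscuit on the mat is the one farthest right, so that is the target.

```bash
cat > h.py <<'E'
from bench import *
import cv2,numpy as np
from scipy.spatial.transform import Rotation as Rn
def back(g,uv,z):
    d=np.array([(uv[0]-g["cx"])/g["fx"],(uv[1]-g["cy"])/g["fy"],1.]); R=np.array(g["R"]);t=np.array(g["t"])
    c=-R.T@t; d=R.T@d; return c+d*(z-c[2])/d[2]
def proj(g,X):
    p=np.array(g["R"])@X+np.array(g["t"]); return [g["cx"]+g["fx"]*p[0]/p[2],g["cy"]+g["fy"]*p[1]/p[2]]
def blobs(g,mask,zs,amin=40):
    n,l,s,c=cv2.connectedComponentsWithStats(mask.astype(np.uint8))
    for i in range(1,n):
        if s[i,4]<amin: continue
        cs,_=cv2.findContours((l==i).astype(np.uint8),cv2.RETR_EXTERNAL,cv2.CHAIN_APPROX_NONE)
        k=max(cs,key=cv2.contourArea)[:,0,:]
        W=np.array([back(g,p,zs)[:2] for p in k])
        r=cv2.minAreaRect((W*1000).astype(np.float32))
        print("px",c[i].round(1),"area",s[i,4],"xy mm",np.round(r[0],1),"size",np.round(r[1],1),"ang",round(r[2],1))
def masks(f):
    h=cv2.cvtColor(f,cv2.COLOR_RGB2HSV).astype(int); H,S,V=h[...,0],h[...,1],h[...,2]
    return dict(blue=(H>108)&(H<128)&(S>180)&(V>120),pale=(H>10)&(H<25)&(S>130)&(V>170),dark=(V<60)&(S>60))
E
python3 - <<'E'
from h import *
for n in("top","scene"):
    g=get_image(n); m=masks(g["frame"])
    print(n)
    for k,z in(("blue",.009),("pale",.011)):
        print(k); blobs(g,m[k],z)
g=get_image("top")
cv2.imwrite("pics/pan.png",cv2.resize(g["frame"][150:280,340:460,::-1],None,fx=4.4,fy=4.4,interpolation=cv2.INTER_CUBIC))
cv2.imwrite("pics/mat.png",cv2.resize(g["frame"][130:255,170:300,::-1],None,fx=4.4,fy=4.4,interpolation=cv2.INTER_CUBIC))
for uv in((401.,200.),): print(back(g,uv,.072))
for uv in((262,209),): print(back(g,uv,.011))
for uv in((258,158),): print(back(g,uv,.015))
E
```

```text
top
blue
px [377.9 252.5] area 43 xy mm [ 418.5 -143.5] size [17.6 12.7] ang 6.7
pale
px [485.2  77.6] area 71 xy mm [ 864.1 -442.9] size [26.  28.8] ang 84.7
px [468.6  78.7] area 45 xy mm [ 860.9 -399.4] size [22.1 23.4] ang 0.1
px [144.5 145. ] area 251 xy mm [685.8 418.3] size [33.  46.8] ang 83.4
px [198.6 168. ] area 238 xy mm [627.4 285. ] size [31.5 45.5] ang 70.9
scene
blue
pale
px [ 62.4 141.3] area 42 xy mm [ 841.2 -465.9] size [31.6 24.6] ang 0.0
[ 0.53287641 -0.18595318  0.072     ]
[0.5248824  0.13153339 0.011     ]
[0.65061215 0.14090306 0.015     ]
```

View pics/pan.png

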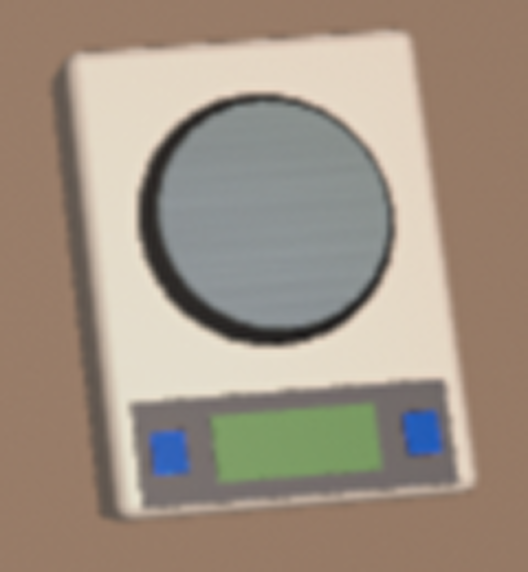

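View pics/mat.png

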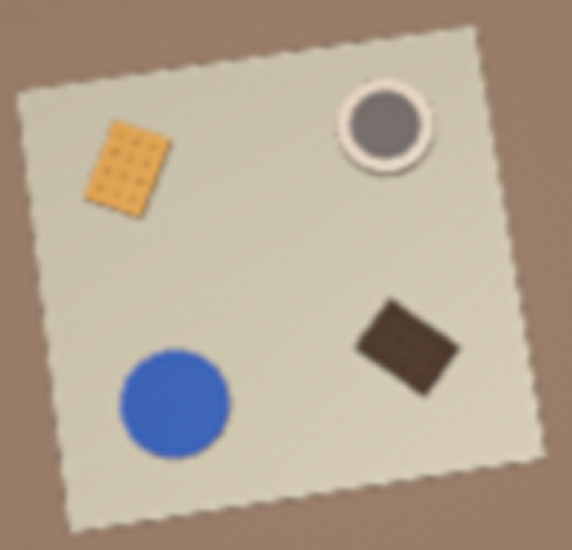

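```bash
cat >> h.py <<'E'
def ell(g,mask,z):
    cs,_=cv2.findContours(mask.astype(np.uint8),cv2.RETR_EXTERNAL,cv2.CHAIN_APPROX_NONE)
    k=max(cs,key=cv2.contourArea)[:,0,:]
    W=np.array([back(g,p,z)[:2] for p in k])*1000
    e=cv2.fitEllipse(W.astype(np.float32)); return np.round(e[0],1),np.round(e[1],1)
def box(shape,r):
    m=np.zeros(shape[:2],bool); m[r[1]:r[3],r[0]:r[2]]=1; return m
E
python3 - <<'E'
from h import *
for n,bb,bp,bk,bd in(("top",(180,200,240,250),(360,160,445,238),(180,150,225,190),(245,190,285,225)),("scene",(310,255,355,290),(180,120,245,165),(270,300,310,328),(275,225,300,252))):
    g=get_image(n); f=g["frame"].astype(int)
    m=(f[...,2]-f[...,0]>60)&box(f.shape,bb); print(n,"disc",ell(g,m,.009))
    m=(f[...,2]>f[...,0]+3)&(f.sum(2)>180)&box(f.shape,bp); print("pan",ell(g,m,.072))
    m=(f[...,0]-f[...,2]>70)&box(f.shape,bk)
    blobs(g,cv2.morphologyEx(m.astype(np.uint8),cv2.MORPH_CLOSE,np.ones((3,3))),.011)
    m=(f.sum(2)<230)&box(f.shape,bd); blobs(g,m,.011)
s=get_state(); R=Rn.from_rotvec(s["tool_rot"]).as_matrix(); print(R.round(4))
E
```

```text
top disc (array([496.2, 257.1]), array([55., 56.]))
pan (array([ 536.9, -188.2]), array([115.3, 116.2]))
px [198.4 167.8] area 268 xy mm [627.6 285.5] size [33.8 47.3] ang 70.3
px [262.1 208.6] area 220 xy mm [526.  131.3] size [42.9 29.6] ang 54.5
scene disc (array([498.5, 258.9]), array([57. , 57.4]))Traceback (most recent call last):
  File "<stdin>", line 5, in <module>
  File "h.py", line 23, in ell
    k=max(cs,key=cv2.contourArea)[:,0,:]
      ~~~^^^^^^^^^^^^^^^^^^^^^^^^
ValueError: max() iterable argument is empty
```

Run:
```python
from h import *
g=get_image("scene"); f=g["frame"].astype(int); print(f[143,212],f[143,188])
m=(f[...,2]>f[...,0]-12)&(f.sum(2)>150)&(f.sum(2)<480)&box(f.shape,(180,118,245,165)); print("pan",ell(g,m,.072))
cv2.imwrite("pics/pan2.png",cv2.resize(np.hstack([f[100:190,155:285,::-1],np.repeat(m[100:190,155:285,None]*255,3,2)]).astype(np.uint8),None,fx=3,fy=3))
m=cv2.morphologyEx(((f[...,0]-f[...,2]>70)&box(f.shape,(270,300,310,328))).astype(np.uint8),cv2.MORPH_CLOSE,np.ones((3,3)))
blobs(g,m,.011)
m=(f.sum(2)<200)&box(f.shape,(275,225,300,252)); blobs(g,m,.011)
s=get_state(); R=Rn.from_rotvec(s["tool_rot"]).as_matrix(); print(s["time"],R.round(4))
cur=s["position"]
for nm,p in(("disc",(.4973,.258,.005)),("pan",(.5369,-.188,.075)),("bis",(.6275,.2854,.006))):
    print(nm,(R.T@(np.array(p)-cur)).round(4))
```

```text
[163 165 160] [160 161 156]
pan (array([ 546. , -168.3]), array([112.9, 125.7]))
px [288.5 313.5] area 362 xy mm [630.  287.2] size [33.6 46.5] ang 70.9
0.45 [[-9.398e-01  3.417e-01  0.000e+00]
 [ 3.417e-01  9.398e-01 -1.000e-04]
 [-0.000e+00 -1.000e-04 -1.000e+00]]
disc [-0.3791 -0.2375  0.2175]
pan [-0.5688 -0.6432  0.1476]
bis [-0.4921 -0.1673  0.2165]
```

View pics/pan2.png

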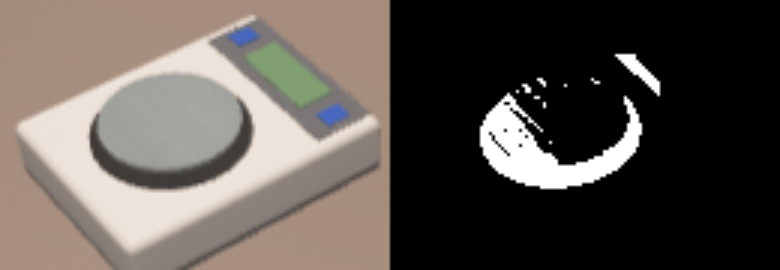

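>>> play_rows(
  series=[100, -0.036, -0.0225, 0, 0, 0, 0, 100, -0.072, -0.045, 0, 0, 0, 0, 100, -0.107, -0.067, 0, 0, 0, 0, 100, -0.142, -0.089, 0, 0, 0, 0, 100, -0.177, -0.111, 0, 0, 0, 0, 100, -0.212, -0.133, 0.02, 0, 0, 0, 100, -0.247, -0.155, 0.04, 0, 0, 0, 100, -0.282, -0.177, 0.06, 0, 0, 0, 100, -0.317, -0.199, 0.08, 0, 0, 0, 100, -0.347, -0.2175, 0.1, 0, 0, 0],
  force=10,
)

```text
time: 1.28
position: [0.4663, 0.2977, 0.1304]
tool_rot: [0.545, 3.093, 0.002]
ft_force: [0.6, 0.7, 0.5]
grip_width: 0.997
```

Run:
```python
from h import *
s=get_state(); R=Rn.from_rotvec(s["tool_rot"]).as_matrix(); print(s["time"],s["position"],R.round(3)[:,1],s["joint_positions"].round(2))
cur=s["position"]
for nm,p in(("disc",(.4975,.258,.005)),):
    print(nm,(R.T@(np.array(p)-cur)).round(4))
g=get_image("scene"); print("pan",back(g,(211.7,140.4),.072))
g=get_image("wrist"); cv2.imwrite("pics/w1.png",g["frame"][:,:,::-1]); print(proj(g,np.array([.4975,.258,.009])))
f=g["frame"].astype(int); m=(f[...,2]-f[...,0]>60)
if m.sum()>100: print(ell(g,m,.009))
```

```text
1.2833 [0.46628798 0.29767852 0.13038197] [0.342 0.94  0.002] [-0.77  0.18  0.17  1.82 -0.03  1.14  0.63]
disc [-0.0428 -0.0268  0.1254]
pan [ 0.53896275 -0.18252585  0.072     ]
[np.float64(254.52970749145953), np.float64(242.4354081836956)]
(array([496.7, 257.6]), array([58.1, 58.5]))
```

View pics/w1.png

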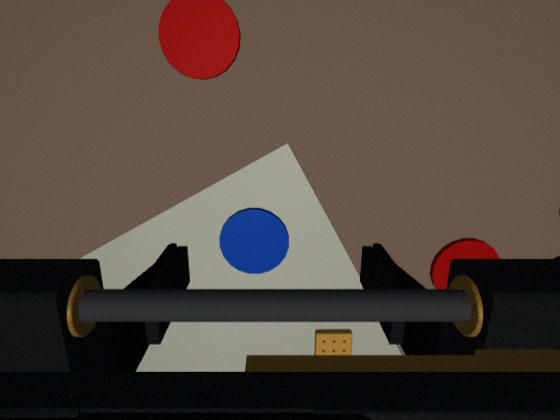

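The wrist view shows the blue disc at (254,241). It gives (496.7, 257.6) mm, which agrees with the other views.

>>> play_rows(
  series=[100, -0.02, -0.012, 0.03, 0, 0, 0, 100, -0.035, -0.022, 0.06, 0, 0, 0, 100, -0.035, -0.022, 0.08, 0, 0, 0, 100, -0.035, -0.022, 0.08, 0, 0, 0, 100, -0.035, -0.022, 0.08, 0, 0, 0],
)

```text
time: 1.8
position: [0.4894, 0.2668, 0.0499]
tool_rot: [-0.544, -3.092, 0.002]
ft_force: [0.6, 0.9, 0.3]
grip_width: 1.001
```

Run:
```python
from h import *
s=get_state(); R=Rn.from_rotvec(s["tool_rot"]).as_matrix(); print(s["time"],s["position"],R.round(4)[:,1],s["qd"].round(3))
cur=s["position"]
print((R.T@(np.array((.497,.258,.005))-cur)).round(4))
```

```text
1.8 [0.48944388 0.2668235  0.04987699] [ 0.3414  0.9399 -0.0014] [-0.01  -0.034 -0.009 -0.041  0.002  0.001  0.001]
[-0.0102 -0.0056  0.0449]
```

>>> play_rows(
  series=[100, 0, 0, 0.02, 0, 0, 0, 100, 0, 0, 0.02, 0, 0, 0, 100, 0, 0, 0.02, 0, 0, 0],
)

```text
time: 2.05
position: [0.4901, 0.2678, 0.0315]
tool_rot: [0.543, 3.094, 0.001]
ft_force: [0.4, -1.6, -0.2]
grip_width: 1.001
```

```bash
cat > go.py <<'E'
from h import *
import sys
s=get_state(); R=Rn.from_rotvec(s["tool_rot"]).as_matrix(); print(s["time"],s["position"].round(4),"y",R.round(4)[:,1],"z",R.round(4)[:,2],s["qd"].round(3),s["ft_force"].round(2),s["grip_width"])
print((R.T@(np.array(eval(sys.argv[1]))-s["position"])).round(4))
E
python3 go.py .497,.258,.005
```

```text
2.05 [0.4901 0.2678 0.0315] y [3.402e-01 9.403e-01 7.000e-04] z [ 2.e-04  7.e-04 -1.e+00] [-0.001 -0.016  0.007 -0.014  0.004 -0.004  0.001] [ 0.42 -1.6  -0.23] 1.0008565964465992
[-0.0098 -0.0069  0.0265]
```

>>> play_rows(
  series=[100, -0.01, -0.007, 0, 0, 0, 0, 100, -0.01, -0.007, 0.005, 0, 0, 0, 100, -0.01, -0.007, 0.015, 0, 0, 0, 100, -0.01, -0.007, 0.021, 0, 0, 0, 100, -0.01, -0.007, 0.025, 0, 0, 0, 100, -0.01, -0.007, 0.025, 0, 0, 0, 100, -0.01, -0.007, 0.025, 0, 0, 0],
)

```text
time: 2.63
position: [0.497, 0.2565, 0.0049]
tool_rot: [-0.545, -3.093, 0.001]
ft_force: [-1.2, 0.7, 0.3]
grip_width: 1.001
```

```bash
python3 go.py .497,.258,.005
```

```text
2.6333 [0.497  0.2565 0.0049] y [ 3.415e-01  9.399e-01 -7.000e-04] z [-9.e-04 -5.e-04 -1.e+00] [-0.002 -0.008  0.002 -0.008  0.002  0.002  0.001] [-1.19  0.69  0.27] 1.0008999843698232
[ 0.0005  0.0014 -0.0001]
```

>>> play_rows(
  series=[60, 0, 0.001, 0, 0, 0, 0, 60, 0, 0.001, 0, 0, 0, 0, 60, 0, 0.001, 0, 0, 0, 0, 60, 0, 0.001, 0, 0, 0, 0, 60, 0, 0.001, 0, 0, 0, 0, 60, 0, 0.001, 0, 0, 0, 0, 60, 0, 0.001, 0, 0, 0, 0, 60, 0, 0.001, 0, 0, 0, 0],
  force=10,
)

```text
time: 3.3
position: [0.4978, 0.2576, 0.0055]
tool_rot: [0.545, 3.094, 0.0]
ft_force: [1.0, -0.1, 0.1]
grip_width: 0.683
```

>>> play_rows(
  series=[60, 0, 0, -0.005, 0, 0, 0, 60, 0, 0, -0.015, 0, 0, 0, 60, 0, 0, -0.03, 0, 0, 0, 60, 0, 0, -0.05, 0, 0, 0, 60, 0, 0, -0.08, 0, 0, 0, 60, 0, 0, -0.11, 0, 0, 0, 60, 0, 0, -0.13, 0, 0, 0, 60, 0, 0, -0.13, 0, 0, 0],
)

```text
time: 3.97
position: [0.5009, 0.2591, 0.1417]
tool_rot: [0.544, 3.087, 0.011]
ft_force: [0.3, 0.1, 0.4]
grip_width: 0.677
```

```bash
python3 go.py .538,-.1855,.13
python3 - <<'E'
from h import *
g=get_image("wrist"); cv2.imwrite("pics/w2.png",g["frame"][:,:,::-1])
E
```

```text
3.9667 [0.5009 0.2591 0.1417] y [0.342  0.9397 0.0081] z [ 0.0085  0.0056 -0.9999] [ 0.002  0.041 -0.003  0.059 -0.005 -0.057  0.006] [0.26 0.1  0.38] 0.6768840056216039
[-0.1868 -0.4052  0.0096]
```

View pics/w2.png

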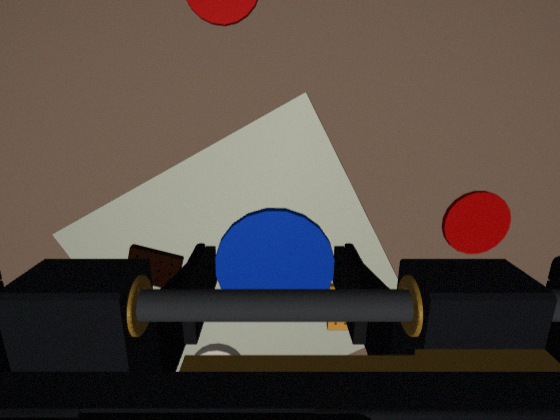

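The disc is held flat between the fingers at (275,255).

>>> play_rows(
  series=[60, -0.01, -0.022, 0, 0, 0, 0, 60, -0.026, -0.056, 0, 0, 0, 0, 60, -0.042, -0.091, 0, 0, 0, 0, 60, -0.058, -0.126, 0, 0, 0, 0, 60, -0.074, -0.161, 0, 0, 0, 0, 60, -0.09, -0.195, 0, 0, 0, 0, 60, -0.106, -0.23, 0, 0, 0, 0, 60, -0.122, -0.265, 0, 0, 0, 0, 60, -0.138, -0.3, 0, 0, 0, 0, 60, -0.148, -0.322, 0, 0, 0, 0],
)

```text
time: 4.85
position: [0.5256, -0.1005, 0.1348]
tool_rot: [-0.551, -3.092, 0.003]
ft_force: [0.2, 0.3, -0.5]
grip_width: 0.679
```

```bash
python3 go.py .538,-.1855,.12
python3 - <<'E'
from h import *
g=get_image("wrist"); cv2.imwrite("pics/w3.png",g["frame"][:,:,::-1])
print(proj(g,np.array([.537,-.188,.072])))
E
```

```text
4.85 [ 0.5256 -0.1005  0.1348] y [ 0.3457  0.9383 -0.002 ] z [-0.0011 -0.0017 -1.    ] [ 0.346  0.167  0.197 -0.15  -0.134  0.024  0.587] [ 0.21  0.29 -0.52] 0.6787479196146317
[-0.041  -0.0754  0.015 ]
[np.float64(164.47116506620483), np.float64(278.49985115451494)]
```

View pics/w3.png

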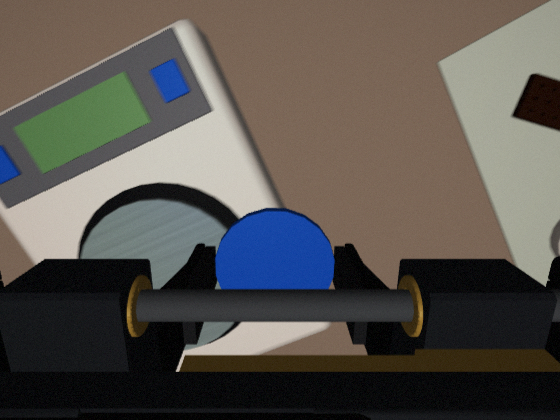

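>>> play_rows(
  series=[60, -0.012, -0.022, 0, 0, 0, 0, 60, -0.022, -0.042, 0, 0, 0, 0, 60, -0.03, -0.06, 0, 0, 0, 0, 60, -0.03, -0.06, 0, 0, 0, 0, 60, -0.03, -0.06, 0, 0, 0, 0, 60, -0.03, -0.06, 0, 0, 0, 0],
)

```text
time: 5.4
position: [0.534, -0.1611, 0.1346]
tool_rot: [-0.544, -3.093, -0.001]
ft_force: [0.2, 0.8, -0.2]
grip_width: 0.681
```

```bash
python3 go.py .5375,-.187,.075
python3 - <<'E'
from h import *
g=get_image("top"); cv2.imwrite("pics/t3.png",cv2.resize(g["frame"][130:280,330:470,::-1],None,fx=4,fy=4,interpolation=cv2.INTER_CUBIC))
E
```

```text
5.4 [ 0.534  -0.1611  0.1346] y [3.412e-01 9.400e-01 5.000e-04] z [-0.0014  0.0011 -1.    ] [-0.012 -0.006 -0.012  0.002 -0.    -0.003  0.002] [ 0.2   0.8  -0.18] 0.6806271630527101
[-0.0122 -0.0232  0.0596]
```

View pics/t3.png

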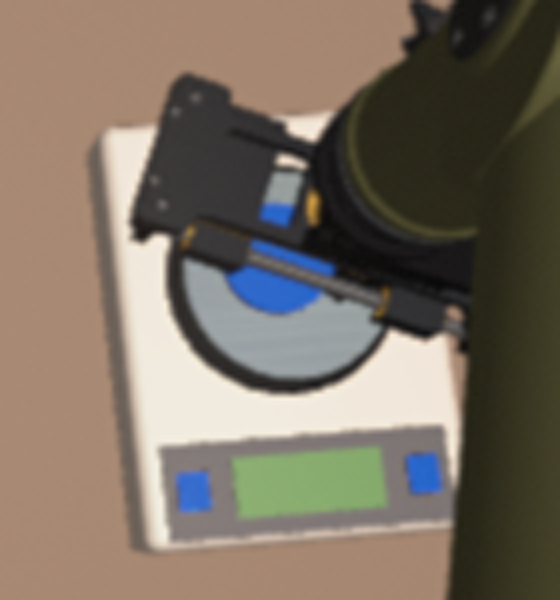

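The disc hangs over the pan, short of its centre to the left, as expected.

>>> play_rows(
  series=[60, -0.007, -0.013, 0.01, 0, 0, 0, 60, -0.012, -0.023, 0.025, 0, 0, 0, 60, -0.012, -0.023, 0.04, 0, 0, 0, 60, -0.012, -0.023, 0.048, 0, 0, 0, 60, -0.012, -0.023, 0.05, 0, 0, 0, 60, -0.012, -0.023, 0.05, 0, 0, 0, 60, -0.012, -0.023, 0.05, 0, 0, 0, 60, -0.012, -0.023, 0.05, 0, 0, 0],
)

```text
time: 6.12
position: [0.5387, -0.1876, 0.0863]
tool_rot: [0.543, 3.093, 0.001]
ft_force: [-0.6, 0.7, -0.1]
grip_width: 0.68
```

```bash
python3 go.py .5375,-.187,.075
```

```text
6.1167 [ 0.5387 -0.1876  0.0863] y [3.408e-01 9.401e-01 6.000e-04] z [ 1.6e-03  1.0e-04 -1.0e+00] [ 0.002 -0.002  0.006 -0.002  0.    -0.002 -0.002] [-0.59  0.72 -0.08] 0.6804319192770338
[0.0013 0.0001 0.0113]
```

>>> play_rows(
  series=[60, 0.001, 0, 0.004, 0, 0, 0, 60, 0.001, 0, 0.007, 0, 0, 0, 60, 0.001, 0, 0.009, 0, 0, 0, 60, 0.001, 0, 0.01, 0, 0, 0, 60, 0.001, 0, 0.011, 0, 0, 0, 60, 0.001, 0, 0.0115, 0, 0, 0, 60, 0.001, 0, 0.0115, 0, 0, 0],
  force=6,
)

```text
time: 6.7
position: [0.5369, -0.1876, 0.0745]
tool_rot: [-0.545, -3.094, -0.001]
ft_force: [-2.8, 1.1, 4.3]
grip_width: 0.679
```

```bash
python3 go.py .5375,-.187,.075
```

```text
6.7 [ 0.5369 -0.1876  0.0745] y [3.418e-01 9.398e-01 5.000e-04] z [-3.e-04  6.e-04 -1.e+00] [ 0.001 -0.002  0.002  0.001  0.001 -0.002  0.   ] [-2.81  1.08  4.35] 0.678569464353677
[-0.0004  0.0008 -0.0005]
```

Touching lightly (4 N). Release it slowly and rise.

>>> play_rows(
  series=[72, 0, 0, 0, 0, 0, 0, 75, 0, 0, 0, 0, 0, 0, 80, 0, 0, 0, 0, 0, 0, 85, 0, 0, 0, 0, 0, 0, 85, 0, 0, -0.005, 0, 0, 0, 85, 0, 0, -0.02, 0, 0, 0, 85, 0, 0, -0.045, 0, 0, 0, 90, 0, 0, -0.07, 0, 0, 0, 90, 0, 0, -0.07, 0, 0, 0, 90, 0, 0, -0.07, 0, 0, 0],
)

```text
time: 7.53
position: [0.5382, -0.1881, 0.1457]
tool_rot: [0.544, 3.09, 0.0]
ft_force: [0.1, 1.0, -0.8]
grip_width: 0.891
```

```bash
python3 go.py .6285,.2863,.13
python3 - <<'E'
from h import *
g=get_image("wrist"); cv2.imwrite("pics/w4.png",g["frame"][:,:,::-1])
E
```

```text
7.5333 [ 0.5382 -0.1881  0.1457] y [3.418e-01 9.398e-01 9.000e-04] z [ 3.8e-03 -4.0e-04 -1.0e+00] [ 0.003  0.028 -0.008  0.044 -0.006 -0.006  0.003] [ 0.15  0.96 -0.77] 0.8913953718480033
[0.0773 0.4767 0.0159]
```

View pics/w4.png

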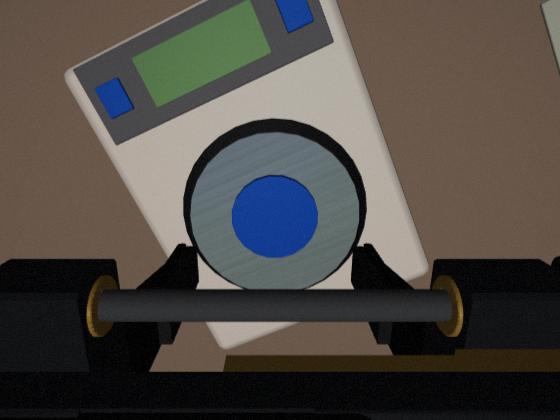

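The disc lies at (275,217) and the pan centre is at about (275,212), so it is within a few mm. Next, the biscuit.

>>> play_rows(
  series=[100, 0.005, 0.03, 0, 0, 0, 0, 100, 0.011, 0.068, 0, 0, 0, 0, 100, 0.017, 0.106, 0, 0, 0, 0, 100, 0.023, 0.144, 0, 0, 0, 0, 100, 0.03, 0.182, 0, 0, 0, 0, 100, 0.036, 0.22, 0, 0, 0, 0, 100, 0.042, 0.258, 0, 0, 0, 0, 100, 0.048, 0.296, 0, 0, 0, 0, 100, 0.054, 0.334, 0, 0, 0, 0, 100, 0.06, 0.372, 0, 0, 0, 0],
  force=8,
)

```text
time: 8.42
position: [0.6068, 0.1841, 0.1422]
tool_rot: [-0.545, -3.092, 0.002]
ft_force: [0.9, -0.7, 0.7]
grip_width: 0.999
```

```bash
python3 go.py .6285,.2863,.06
```

```text
8.4167 [0.6068 0.1841 0.1422] y [ 0.3417  0.9398 -0.0016] z [-2.6e-03 -8.0e-04 -1.0e+00] [-0.395  0.42  -0.195 -0.549 -0.065  0.124 -0.614] [ 0.87 -0.66  0.73] 0.9993864852581755
[0.0143 0.1036 0.082 ]
```

>>> play_rows(
  series=[100, 0.006, 0.035, 0.01, 0, 0, 0, 100, 0.01, 0.065, 0.03, 0, 0, 0, 100, 0.013, 0.085, 0.04, 0, 0, 0, 100, 0.013, 0.085, 0.04, 0, 0, 0, 100, 0.013, 0.085, 0.04, 0, 0, 0, 100, 0.013, 0.085, 0.04, 0, 0, 0],
)

```text
time: 8.92
position: [0.6244, 0.265, 0.103]
tool_rot: [-0.547, -3.093, 0.003]
ft_force: [0.4, -1.2, 0.8]
grip_width: 1.0
```

```bash
python3 go.py .6285,.2863,.006;  python3 - <<'E'
from h import *
g=get_image("wrist"); cv2.imwrite("pics/w5.png",g["frame"][:,:,::-1]); print(proj(g,np.array([.6285,.2863,.011])))
f=g["frame"].astype(int); m=cv2.morphologyEx((f[...,0]-f[...,2]>70).astype(np.uint8),cv2.MORPH_CLOSE,np.ones((3,3)))
blobs(g,m,.011,300)
E
```

```text
8.9167 [0.6244 0.265  0.103 ] y [ 0.3428  0.9394 -0.0023] z [-0.0012 -0.002  -1.    ] [ 0.015 -0.023  0.018 -0.006  0.    -0.002 -0.   ] [ 0.35 -1.23  0.79] 1.0002058752449967
[0.0034 0.0217 0.0969]
[np.float64(303.60668847601363), np.float64(206.70461941416858)]
px [469.7  88.6] area 5925 xy mm [588.5 419.2] size [57.5 56.3] ang 70.0
px [303.4 206.1] area 2619 xy mm [628.9 286.2] size [32.5 46.3] ang 70.3
px [491.7 217.1] area 2509 xy mm [685.5 416.9] size [32.6 46.3] ang 83.2
```

View pics/w5.png

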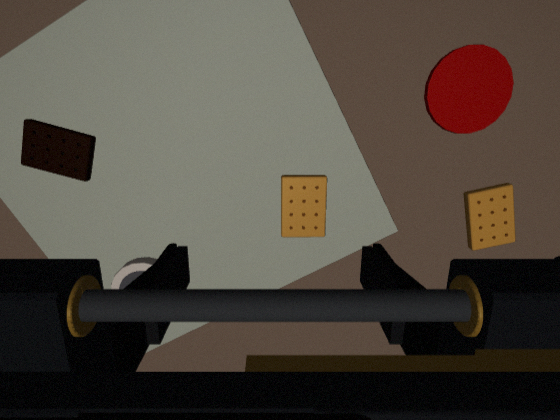

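The biscuit sits at (303,206), square to the jaws. The wrist estimate is (628.9, 286.2) mm.

>>> play_rows(
  series=[100, 0.002, 0.012, 0.01, 0, 0, 0, 100, 0.003, 0.022, 0.04, 0, 0, 0, 100, 0.003, 0.022, 0.065, 0, 0, 0, 100, 0.003, 0.022, 0.075, 0, 0, 0, 100, 0.003, 0.022, 0.075, 0, 0, 0, 100, 0.003, 0.022, 0.075, 0, 0, 0, 100, 0.003, 0.022, 0.075, 0, 0, 0],
)

```text
time: 9.55
position: [0.6307, 0.2882, 0.0308]
tool_rot: [0.546, 3.091, 0.002]
ft_force: [0.6, 0.1, 0.8]
grip_width: 1.005
```

```bash
python3 go.py .6288,.2862,.006
```

```text
9.55 [0.6307 0.2882 0.0308] y [0.3429 0.9394 0.002 ] z [ 0.0028  0.0011 -1.    ] [-0.003 -0.011  0.001 -0.009  0.001 -0.001  0.   ] [0.56 0.12 0.85] 1.0047869558496902
[ 0.0012 -0.0026  0.0248]
```

>>> play_rows(
  series=[100, 0.001, -0.002, 0.008, 0, 0, 0, 80, 0.001, -0.002, 0.016, 0, 0, 0, 70, 0.001, -0.002, 0.021, 0, 0, 0, 60, 0.001, -0.002, 0.024, 0, 0, 0, 60, 0.001, -0.002, 0.024, 0, 0, 0, 60, 0.001, -0.002, 0.024, 0, 0, 0, 60, 0.001, -0.002, 0.024, 0, 0, 0],
)

```text
time: 10.13
position: [0.6277, 0.2869, 0.005]
tool_rot: [0.545, 3.094, -0.0]
ft_force: [-0.2, 0.5, 0.5]
grip_width: 0.649
```

```bash
python3 go.py .6288,.2862,.006
```

```text
10.1333 [0.6277 0.2869 0.005 ] y [ 0.3417  0.9398 -0.    ] z [ 1.e-04 -1.e-04 -1.e+00] [ 0.001 -0.003  0.    -0.001  0.002  0.    -0.   ] [-0.16  0.45  0.52] 0.6487278522585495
[-0.0012 -0.0003 -0.001 ]
```

>>> play_rows(
  series=[45, -0.001, 0, 0, 0, 0, 0, 30, -0.001, 0, 0, 0, 0, 0, 30, -0.001, 0, 0, 0, 0, 0, 30, -0.001, 0, 0, 0, 0, 0, 30, -0.001, 0, 0, 0, 0, 0, 30, -0.001, 0, 0, 0, 0, 0, 30, -0.001, 0, 0, 0, 0, 0, 30, -0.001, 0, 0, 0, 0, 0],
)

```text
time: 10.8
position: [0.6287, 0.2865, 0.005]
tool_rot: [0.545, 3.094, 0.0]
ft_force: [0.4, 1.1, 0.7]
grip_width: 0.387
```

```bash
python3 go.py .6288,.2862,.006
```

```text
10.8 [0.6287 0.2865 0.005 ] y [3.418e-01 9.398e-01 2.000e-04] z [ 3.e-04  1.e-04 -1.e+00] [0.001 0.    0.    0.002 0.001 0.001 0.001] [0.38 1.06 0.65] 0.38700880304109003
[-0.0002 -0.0003 -0.001 ]
```

Gripped at 33.7 mm. Lift.

>>> play_rows(
  series=[30, 0, 0, -0.005, 0, 0, 0, 30, 0, 0, -0.015, 0, 0, 0, 30, 0, 0, -0.03, 0, 0, 0, 30, 0, 0, -0.055, 0, 0, 0, 30, 0, 0, -0.085, 0, 0, 0, 30, 0, 0, -0.115, 0, 0, 0, 30, 0, 0, -0.135, 0, 0, 0, 30, 0, 0, -0.14, 0, 0, 0, 30, 0, 0, -0.14, 0, 0, 0],
)

```text
time: 11.55
position: [0.6302, 0.2872, 0.1488]
tool_rot: [0.544, 3.089, 0.006]
ft_force: [-0.2, 0.6, -0.2]
grip_width: 0.387
```

```bash
python3 go.py .537,-.188,.145
python3 - <<'E'
from h import *
g=get_image("wrist"); cv2.imwrite("pics/w6.png",g["frame"][:,:,::-1])
g=get_image("top"); f=g["frame"].astype(int)
m=(f[...,2]>f[...,0]+3)&(f.sum(2)>180)&box(f.shape,(360,160,445,238)); print("pan",ell(g,m,.072))
m=(f[...,2]-f[...,0]>60)&box(f.shape,(360,160,445,238)); print("disc",ell(g,m,.078))
E
```

```text
11.55 [0.6302 0.2872 0.1488] y [0.3418 0.9398 0.0046] z [ 0.0052  0.003  -1.    ] [-0.001  0.042 -0.011  0.055 -0.003 -0.021  0.002] [-0.24  0.57 -0.18] 0.3866034785884352
[-0.0749 -0.4784  0.0019]
pan (array([ 536.8, -188.3]), array([116. , 116.5]))
disc (array([ 535.4, -187.4]), array([57.9, 58.5]))
```

View pics/w6.png

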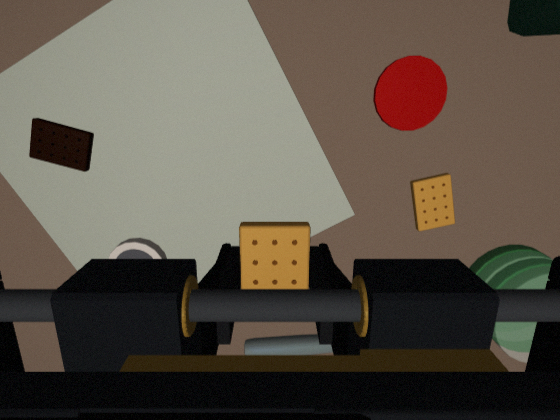

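The biscuit is held level at (275,255), and the top view puts the disc within 2 mm of the pan centre.

>>> play_rows(
  series=[30, -0.004, -0.025, 0, 0, 0, 0, 30, -0.01, -0.062, 0, 0, 0, 0, 30, -0.016, -0.1, 0, 0, 0, 0, 30, -0.022, -0.138, 0, 0, 0, 0, 30, -0.028, -0.176, 0, 0, 0, 0, 30, -0.034, -0.214, 0, 0, 0, 0, 30, -0.04, -0.252, 0, 0, 0, 0, 30, -0.046, -0.29, 0, 0, 0, 0, 30, -0.052, -0.328, 0, 0, 0, 0, 30, -0.058, -0.366, 0, 0, 0, 0],
)

```text
time: 12.48
position: [0.556, -0.0787, 0.1431]
tool_rot: [-0.544, -3.091, 0.001]
ft_force: [0.5, 0.3, 0.1]
grip_width: 0.39
```

```bash
python3 go.py .537,-.188,.14
```

```text
12.4833 [ 0.556  -0.0787  0.1431] y [ 3.416e-01  9.399e-01 -9.000e-04] z [-3.2e-03  2.0e-04 -1.0e+00] [ 0.531 -0.063  0.299  0.094 -0.028 -0.02   0.835] [0.49 0.35 0.1 ] 0.39019602158529126
[-0.0195 -0.1092  0.0031]
```

>>> play_rows(
  series=[30, -0.006, -0.035, 0, 0, 0, 0, 30, -0.012, -0.065, 0, 0, 0, 0, 30, -0.017, -0.085, 0.005, 0, 0, 0, 30, -0.018, -0.095, 0.01, 0, 0, 0, 30, -0.018, -0.097, 0.02, 0, 0, 0, 30, -0.018, -0.097, 0.025, 0, 0, 0, 30, -0.018, -0.097, 0.025, 0, 0, 0, 30, -0.018, -0.097, 0.025, 0, 0, 0],
)

```text
time: 13.15
position: [0.5418, -0.172, 0.1187]
tool_rot: [-0.54, -3.093, -0.001]
ft_force: [0.1, 0.2, -0.3]
grip_width: 0.38
```

```bash
python3 go.py .5368,-.1878,.080
python3 - <<'E'
from h import *
g=get_image("wrist"); cv2.imwrite("pics/w7.png",g["frame"][:,:,::-1])
E
```

```text
13.15 [ 0.5418 -0.172   0.1187] y [3.388e-01 9.409e-01 4.000e-04] z [-0.0019  0.0011 -1.    ] [ 0.001 -0.012  0.008 -0.02   0.006  0.002  0.002] [ 0.12  0.16 -0.29] 0.3797419602435807
[-0.0008 -0.0165  0.0387]
```

View pics/w7.png

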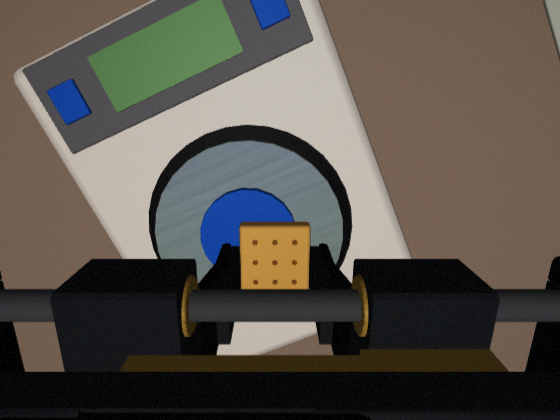

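>>> play_rows(
  series=[30, -0.001, -0.01, 0, 0, 0, 0, 30, -0.001, -0.0165, 0.01, 0, 0, 0, 30, -0.001, -0.0165, 0.02, 0, 0, 0, 30, -0.001, -0.0165, 0.027, 0, 0, 0, 30, -0.001, -0.0165, 0.028, 0, 0, 0, 30, -0.001, -0.0165, 0.028, 0, 0, 0, 30, -0.001, -0.0165, 0.028, 0, 0, 0],
)

```text
time: 13.78
position: [0.5371, -0.1902, 0.0917]
tool_rot: [-0.545, -3.094, -0.0]
ft_force: [-0.0, -0.1, -0.2]
grip_width: 0.39
```

```bash
python3 go.py .5368,-.1878,.080
```

```text
13.7833 [ 0.5371 -0.1902  0.0917] y [0.3415 0.9399 0.    ] z [-2.e-04  1.e-04 -1.e+00] [-0.002 -0.008  0.001 -0.011  0.002  0.    -0.   ] [-0.02 -0.13 -0.17] 0.39005129659717724
[0.0011 0.0021 0.0117]
```

>>> play_rows(
  series=[30, 0.001, 0.002, 0.004, 0, 0, 0, 30, 0.001, 0.002, 0.007, 0, 0, 0, 30, 0.001, 0.002, 0.009, 0, 0, 0, 30, 0.001, 0.002, 0.01, 0, 0, 0, 30, 0.001, 0.002, 0.011, 0, 0, 0, 30, 0.001, 0.002, 0.0115, 0, 0, 0, 30, 0.001, 0.002, 0.0115, 0, 0, 0],
)

```text
time: 14.37
position: [0.5368, -0.1882, 0.0803]
tool_rot: [-0.545, -3.094, -0.0]
ft_force: [0.7, 0.2, 0.2]
grip_width: 0.388
```

```bash
python3 go.py .5368,-.1878,.080
```

```text
14.3667 [ 0.5368 -0.1882  0.0803] y [3.418e-01 9.398e-01 1.000e-04] z [-0.e+00  1.e-04 -1.e+00] [-0.    -0.003  0.    -0.003  0.002  0.004  0.001] [0.69 0.22 0.18] 0.3877960016785823
[0.0001 0.0004 0.0003]
```

Just above or at contact (0.3 mm at most). Lower 0.5 mm, release and rise.

>>> play_rows(
  series=[30, 0, 0, 0.0005, 0, 0, 0, 30, 0, 0, 0.0005, 0, 0, 0, 45, 0, 0, 0.0005, 0, 0, 0, 50, 0, 0, 0.0005, 0, 0, 0, 55, 0, 0, 0, 0, 0, 0, 60, 0, 0, -0.003, 0, 0, 0, 65, 0, 0, -0.015, 0, 0, 0, 70, 0, 0, -0.04, 0, 0, 0, 70, 0, 0, -0.07, 0, 0, 0, 70, 0, 0, -0.09, 0, 0, 0],
)

```text
time: 15.2
position: [0.5376, -0.1887, 0.1738]
tool_rot: [0.545, 3.091, -0.0]
ft_force: [0.6, -1.1, -0.5]
grip_width: 0.695
```

>>> play_rows(
  series=[70, 0, 0, 0, 0, 0, 0, 70, 0, 0, 0, 0, 0, 0, 70, 0, 0, 0, 0, 0, 0],
)

```text
time: 15.45
position: [0.5365, -0.188, 0.1703]
tool_rot: [-0.545, -3.094, -0.001]
ft_force: [-0.1, -0.2, 0.2]
grip_width: 0.699
```

Run:
```python
from h import *
s=get_state(); print(s["time"],s["position"],s["ft_force"],abs(s["qd"]).max())
g=get_image("wrist"); cv2.imwrite("pics/w8.png",g["frame"][:,:,::-1])
f=g["frame"].astype(int)
m=cv2.morphologyEx(((f[...,0]-f[...,2]>70)&box(f.shape,(200,120,350,290))).astype(np.uint8),cv2.MORPH_CLOSE,np.ones((3,3)))
blobs(g,m,.086,200)
g=get_image("scene"); cv2.imwrite("pics/s8.png",g["frame"][:,:,::-1])
```

```text
15.45 [ 0.53652296 -0.18800387  0.17032113] [-0.06587088 -0.24244773  0.24447043] 0.019259431612888202
px [274.3 213.7] area 2751 xy mm [ 536.9 -188.4] size [33.  46.2] ang 70.0
```

View pics/w8.png

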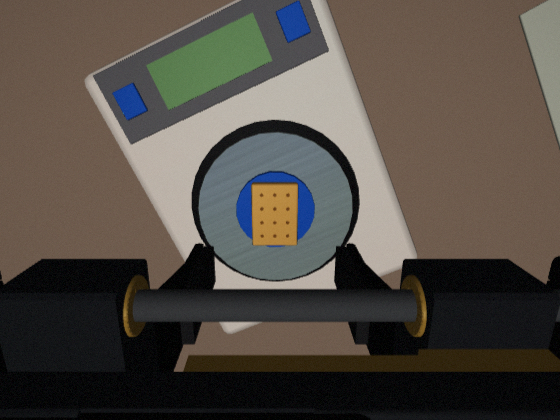

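View pics/s8.png

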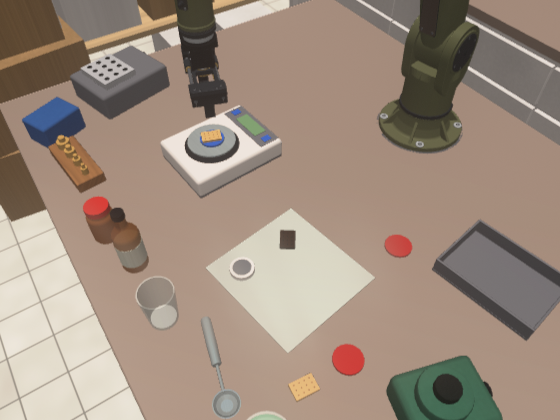

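The wrist view shows the biscuit at (274,214) on the disc at (275,209), with the pan centre at about (275,201). The scene view confirms the stack and shows the dark biscuit still at (288,239).

```bash
python3 -c "
from bench import *
print(close_job(),get_state()['time'])"
```

```text
the job is handed in; nothing more can be done
the job is handed in; nothing more can be done
```

I laid the blue disc in the middle of the pan, then the pale biscuit in the middle of the disc. I handed the job in at about 15.5 s of the 51 s allowed; no verdict is reported.

- **Disc:** the top view put its centre about 2 mm from the pan's centre, measured before the biscuit went on. It was set down with a light touch of about 4 N.
- **Biscuit:** the wrist view after release put its centre at (536.9, −188.4) mm. The disc was at about (536, −187.5) mm, so they are roughly 1–2 mm apart. Direct comparison in the image suggests up to about 3 mm, part of that being perspective. It was flat when viewed, and released at contact or at most a fraction of a millimetre above the disc.
- **Dark biscuit and arm:** the dark biscuit showed no visible change in the scene view. The gripper was open and about 90 mm above the stack.
- **Disagreement:** my rough by-eye reading of the pan centre in the scene view, before placing, was about 6 mm off the fitted top view. I relied mainly on the top view, and the later wrist views agreed with it.

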